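# Dip chiller running warm: cover the open wells, show the air filter

### The job

The dip chiller is running warm. First seat the two spare dip cups from the counter in its two open wells, while the flap is still shut, so that the cold stays in and no dust falls in; then swing its grey service flap up and back until it stays open by itself, and draw the air filter straight up out of its slot. Finish holding the filter in the gripper, upright and still, well above the level of the chiller's housing and touching nothing, its mesh face turned towards the robot so I can see the dust: do not put it down, do not carry it over the wells, keep all cups upright and leave everything else on the counter where it is.

Things in the scene. Friction and masses are not known exactly. Their poses are not given: they have to be found in the camera images.
- chiller: countertop dip chiller, fixed, 150 x 480 mm; its origin lies on the worktop under its centre, its x axis points away from its front (front faces the robot), y to its left, z up. Left part (y -80 to +240 mm): steel cold rail, deck 85 mm high, with four round wells in a row along y. Right part (y -240 to -80 mm, x -75 to +75 mm): black condensing unit, an open-topped housing with its rim 118 mm high, closed by the grey flap; nothing of the shut flap is higher than 133 mm
- flap (a joint): hinge of the grey service flap, rad: 0 shut, grows as the flap's front edge swings up and back, end stop at 1.85. Light (0.15 kg), no catch; it falls shut if let go below about 1.4, and falls back to its stop and stays there if let go above about 1.5
- flap_hinge (a point): middle of the flap's hinge line, which runs along the chiller's y, at its x = 75, y = -160, z = 118 mm. The flap is 160 mm along the hinge and 150 mm from the hinge to its front edge
- flap_tongue (a point): centre of the yellow pull tongue, which juts 28 mm forward from the middle of the flap's front edge beyond the housing's front face; 14 mm wide along the hinge direction (pinch it across that width, where it can pivot between the pads), 9 mm thick. The point lies 18 mm in front of the front face, 168 mm from the hinge line towards the front and 9.5 mm above it when shut; it moves with the flap
- filter_mid (a point): centre of the air filter cassette's panel: white frame with grey mesh, 132 mm (its x) x 10 mm (its y, square to the mesh face) x 90 mm high (its z), 0.12 kg, loose. It stands upright in a guide channel under the shut flap (mesh face towards the chiller's sides, its x along the chiller's x), 1.5 mm clearance to each side, and draws out straight up; its lower edge rests 14 mm above the worktop, so it is free of the housing once raised by 110 mm
- filter_tab (a point): centre of the blue pull tab on top of the filter, 56 mm above filter_mid: 40 mm along the filter's x, 10 mm thick (its y), standing 22 mm above the frame; its top is 126 mm above the worktop, 8 mm above the housing's rim. Under the flap the housing is open for more than 65 mm to both sides of the tab's faces
- near_side (a point): a point on the worktop straight ahead of the robot; its axes are the world's: x straight ahead of the robot, y left. The staff look along this x from behind the robot
- well_1 (a point): centre of the floor of well 1 (1 is the leftmost, 4 next to the condensing unit): round hole 58 mm wide, 12 mm deep below the deck, wells 76 mm apart; axes as the chiller's. Either holds a dip cup or is open (dark air outlet visible on the floor)
- well_2 (a point): centre of the floor of well 2 (1 is the leftmost, 4 next to the condensing unit): round hole 58 mm wide, 12 mm deep below the deck, wells 76 mm apart; axes as the chiller's. Either holds a dip cup or is open (dark air outlet visible on the floor)
- well_3 (a point): centre of the floor of well 3 (1 is the leftmost, 4 next to the condensing unit): round hole 58 mm wide, 12 mm deep below the deck, wells 76 mm apart; axes as the chiller's. Either holds a dip cup or is open (dark air outlet visible on the floor)
- well_4 (a point): centre of the floor of well 4 (1 is the leftmost, 4 next to the condensing unit): round hole 58 mm wide, 12 mm deep below the deck, wells 76 mm apart; axes as the chiller's. Either holds a dip cup or is open (dark air outlet visible on the floor)
- cup_1_mid (a point): centre of a lidded dip cup with red sauce, loose, 60 g, 34 mm high, half-way up (17 mm above its base): tapered, 46 mm wide at the base, firm upper edge 64 mm wide 30 mm above the base (grip here; in a well 18 mm of the cup under this edge stands above the deck), thin lid 69 mm wide. Stands in one of the wells at the start (seated: this point 17 mm above the well's floor)
- cup_2_mid (a point): centre of a lidded dip cup with white sauce, loose, 60 g, 34 mm high, half-way up (17 mm above its base): tapered, 46 mm wide at the base, firm upper edge 64 mm wide 30 mm above the base (grip here; in a well 18 mm of the cup under this edge stands above the deck), thin lid 69 mm wide. Stands in one of the wells at the start (seated: this point 17 mm above the well's floor)
- cup_3_mid (a point): centre of a lidded dip cup with red sauce, loose, 60 g, 34 mm high, half-way up (17 mm above its base): tapered, 46 mm wide at the base, firm upper edge 64 mm wide 30 mm above the base (grip here; in a well 18 mm of the cup under this edge stands above the deck), thin lid 69 mm wide. Spare: stands on the worktop to the left of the chiller
- cup_4_mid (a point): centre of a lidded dip cup with white sauce, loose, 60 g, 34 mm high, half-way up (17 mm above its base): tapered, 46 mm wide at the base, firm upper edge 64 mm wide 30 mm above the base (grip here; in a well 18 mm of the cup under this edge stands above the deck), thin lid 69 mm wide. Spare: stands on the worktop to the left of the chiller
- can: drinks can beside the wooden tip box, 66 mm wide, 115 mm tall; bystander, origin at its base
- bell: chromed counter bell with a black foot, 82 mm wide, 67 mm tall; bystander, origin at its base
- can_2: drinks can near the take-out boxes, 66 mm wide, 115 mm tall; bystander, origin at its base
Things that resemble listed ones, but are neither listed nor needed, are in the scene too. Leave any orange look-alike of the part that bears cup_2_mid alone.

How it is judged (in metres and radians):
On the way, in this order (a step that is already met when the one before it is completed fails the run):
1. every well holds a seated, released dip cup while the flap is still shut (((horizontal distance between cup_1_mid and well_1 below 0.008 m and z of cup_1_mid in the frame of well_1 below 0.022 m) or (horizontal distance between cup_2_mid and well_1 below 0.008 m and z of cup_2_mid in the frame of well_1 below 0.022 m) or (horizontal distance between cup_3_mid and well_1 below 0.008 m and z of cup_3_mid in the frame of well_1 below 0.022 m) or (horizontal distance between cup_4_mid and well_1 below 0.008 m and z of cup_4_mid in the frame of well_1 below 0.022 m)) and ((horizontal distance between cup_1_mid and well_2 below 0.008 m and z of cup_1_mid in the frame of well_2 below 0.022 m) or (horizontal distance between cup_2_mid and well_2 below 0.008 m and z of cup_2_mid in the frame of well_2 below 0.022 m) or (horizontal distance between cup_3_mid and well_2 below 0.008 m and z of cup_3_mid in the frame of well_2 below 0.022 m) or (horizontal distance between cup_4_mid and well_2 below 0.008 m and z of cup_4_mid in the frame of well_2 below 0.022 m)) and ((horizontal distance between cup_1_mid and well_3 below 0.008 m and z of cup_1_mid in the frame of well_3 below 0.022 m) or (horizontal distance between cup_2_mid and well_3 below 0.008 m and z of cup_2_mid in the frame of well_3 below 0.022 m) or (horizontal distance between cup_3_mid and well_3 below 0.008 m and z of cup_3_mid in the frame of well_3 below 0.022 m) or (horizontal distance between cup_4_mid and well_3 below 0.008 m and z of cup_4_mid in the frame of well_3 below 0.022 m)) and ((horizontal distance between cup_1_mid and well_4 below 0.008 m and z of cup_1_mid in the frame of well_4 below 0.022 m) or (horizontal distance between cup_2_mid and well_4 below 0.008 m and z of cup_2_mid in the frame of well_4 below 0.022 m) or (horizontal distance between cup_3_mid and well_4 below 0.008 m and z of cup_3_mid in the frame of well_4 below 0.022 m) or (horizontal distance between cup_4_mid and well_4 below 0.008 m and z of cup_4_mid in the frame of well_4 below 0.022 m)) and angle between each of cup_1_mid, cup_2_mid, cup_3_mid, cup_4_mid's own z axis and vertical below 0.15 rad and contact force between the fingers and cup_1 below 0.2 N and contact force between the fingers and cup_2 below 0.2 N and contact force between the fingers and cup_3 below 0.2 N and contact force between the fingers and cup_4 below 0.2 N and value of joint flap below 0.1 rad), for 0.2 s.
2. the flap has been swung open past upright (value of joint flap above 1.6 rad), for 0.2 s.
3. the filter is drawn up clear of the housing (height (world z) of filter_mid above 0.17 m and contact force between the fingers and filter above 0.5 N), for 0.2 s.
At the end, for the whole second after the job is handed in: Each well holds an upright cup, centre within 8 mm, base within 5 mm of its floor; flap past 1.6 rad; the fingers hold the filter still, centre over 180 mm high, off the chiller, 80 mm clear of well centres, upright within 15 degrees, mesh facing the robot within 0.6 rad (((horizontal distance between cup_1_mid and well_1 below 0.008 m and z of cup_1_mid in the frame of well_1 below 0.022 m) or (horizontal distance between cup_2_mid and well_1 below 0.008 m and z of cup_2_mid in the frame of well_1 below 0.022 m) or (horizontal distance between cup_3_mid and well_1 below 0.008 m and z of cup_3_mid in the frame of well_1 below 0.022 m) or (horizontal distance between cup_4_mid and well_1 below 0.008 m and z of cup_4_mid in the frame of well_1 below 0.022 m)) and ((horizontal distance between cup_1_mid and well_2 below 0.008 m and z of cup_1_mid in the frame of well_2 below 0.022 m) or (horizontal distance between cup_2_mid and well_2 below 0.008 m and z of cup_2_mid in the frame of well_2 below 0.022 m) or (horizontal distance between cup_3_mid and well_2 below 0.008 m and z of cup_3_mid in the frame of well_2 below 0.022 m) or (horizontal distance between cup_4_mid and well_2 below 0.008 m and z of cup_4_mid in the frame of well_2 below 0.022 m)) and ((horizontal distance between cup_1_mid and well_3 below 0.008 m and z of cup_1_mid in the frame of well_3 below 0.022 m) or (horizontal distance between cup_2_mid and well_3 below 0.008 m and z of cup_2_mid in the frame of well_3 below 0.022 m) or (horizontal distance between cup_3_mid and well_3 below 0.008 m and z of cup_3_mid in the frame of well_3 below 0.022 m) or (horizontal distance between cup_4_mid and well_3 below 0.008 m and z of cup_4_mid in the frame of well_3 below 0.022 m)) and ((horizontal distance between cup_1_mid and well_4 below 0.008 m and z of cup_1_mid in the frame of well_4 below 0.022 m) or (horizontal distance between cup_2_mid and well_4 below 0.008 m and z of cup_2_mid in the frame of well_4 below 0.022 m) or (horizontal distance between cup_3_mid and well_4 below 0.008 m and z of cup_3_mid in the frame of well_4 below 0.022 m) or (horizontal distance between cup_4_mid and well_4 below 0.008 m and z of cup_4_mid in the frame of well_4 below 0.022 m)) and angle between each of cup_1_mid, cup_2_mid, cup_3_mid, cup_4_mid's own z axis and vertical below 0.15 rad and contact force between the fingers and cup_1 below 0.2 N and contact force between the fingers and cup_2 below 0.2 N and contact force between the fingers and cup_3 below 0.2 N and contact force between the fingers and cup_4 below 0.2 N and value of joint flap above 1.6 rad and height (world z) of filter_mid above 0.18 m and contact force between the fingers and filter above 0.5 N and contact force between filter and chiller below 0.05 N and angle between filter_mid's own z axis and vertical below 0.26 rad and angle between the y axis of filter_mid and the x axis of near_side, either way round below 0.6 rad and linear speed of filter below 0.03 m/s and angular speed of filter below 0.3 rad/s and horizontal distance between filter_mid and well_1 above 0.08 m and horizontal distance between filter_mid and well_2 above 0.08 m and horizontal distance between filter_mid and well_3 above 0.08 m and horizontal distance between filter_mid and well_4 above 0.08 m); the arm keeps its last pose, push and grip.
It fails at once if the filter is carried over a well (centre within 60 mm of a well's centre, seen from above) (horizontal distance between filter_mid and well_1 below 0.06 m or horizontal distance between filter_mid and well_2 below 0.06 m or horizontal distance between filter_mid and well_3 below 0.06 m or horizontal distance between filter_mid and well_4 below 0.06 m).
It fails at once if a dip cup is tipped by more than 0.6 rad (angle between any of cup_1_mid, cup_2_mid, cup_3_mid, cup_4_mid's own z axis and vertical above 0.6 rad).
It fails at once if a bystander is pushed more than 30 mm or tipped (distance of any of can, bell, can_2 from where it was at the start of the episode above 0.03 m or angle between any of can, bell, can_2's own z axis and vertical above 0.3 rad).
It also fails if it takes over 70 s, if anything falls off the work surface, if the arm or the gripper's body presses on something with over 40 N, if the wrist force passes 120 N, or if a joint passes its speed limit or range.

### The arm

A 7-joint arm with a two-finger parallel gripper is mounted at the origin on a cart in front of the work surface, level with it; the furniture and walls round the work are solid. World frame = base frame: x ahead of the robot, y to its left, z up, the work surface at z = 0. Lengths are in mm, angles in rad, forces in N, time in s.
With the tool pointing down it reaches from about 400 to 850 mm from the base axis. Payload 10.4 kg.
Tool frame: the origin (TCP) lies between the finger pads; the fingertips stand 22 mm ahead of it and the grasp point (between the pads) lies 3 mm ahead of it; z points along the fingers, y is the line along which they close (so a half turn about z gives the same grasp; the last joint's range is limited). The gripper opens to 87 mm and grips with 3 to 60 N. Pads are 19 mm wide; open, the fingers measure 117 mm over their backs; the gripper's body (75 mm by 190 mm) begins 51 mm behind the grasp point.
Start: joints at [-1.152, 0.332, -0.065, 1.46, 0.022, 1.35, -0.088], TCP at [267.22, 565.016, 244.576] pointing down, gripper open.
Joint ranges: [-2.6, 2.6], [-0.5, 2.12], [-1.47, 1.34], [0.16, 2.42], [-1.27, 4.41], [0.06, 2.06], [-2.6, 2.6]. Speed limits (rad/s): [2.22, 2.22, 2.79, 2.79, 3.14, 3.14, 3.14].

### API

Orientations are given as a unit quaternion [w, x, y, z].
In Python, from workcell import env gives the robot as it stands. The module is installed in compiled form; this text tells all that it offers.
- The arm moves only by the shell command python3 -m crank 'ROWS'. ROWS is JSON, a list of rows, each a list of 5 numbers: the shift along the tool's x, y, z in units of 0.025 m (1.0 is 0.025 m), then the turn about the tool's z in units of 10 degrees (1.0 is 10 degrees), then the opening, from 0 (shut) to 1 (fully open). In form: [[tx, ty, tz, yaw, hand], ...]. A call has 1 to 20 rows; each row shifts and turns the commanded pose from where the row before left it, along the tool's axes as they then stand; what a row does not reach is not made up. A row lasts 1/8 s, in which the tool goes at most 62.5 mm and 10.7 degrees, less where a joint would pass 70% of its speed; a pose out of reach is approached as far as the arm can. A call with a number of a shift or a turn outside -1 to 1 is refused whole. A call with a gripper value outside its range is refused whole. The fingers move at their own pace and stop on an object; the grip force is fixed at half the most. Time passes only in rows, so rows that do not move let the fingers close. It gives the time, the measured TCP pose, the force, the opening and the grip force at its end, in the units of the state.
- env.observe(): the state, without advancing time (a new reading comes with each control period).
- env.capture(name): name is "scene" or "side" or "wrist"; returns a dict with "pixels" (420x560x3 uint8, red, green, blue), "range_z" (420x560 float32, mm along the optical axis (not along the pixel's ray), 0 where there is no reading), "vertical_fov" (degrees; the focal length in pixels is half the picture's height over the tangent of half this angle, whatever the lens; pixels are square), "cx", "cy" (the principal point, pixels), "pose" (4x4, takes a point from camera to world coordinates). Camera axes: x right, y up, looking along -z (the intrinsics and any distortion apply to the point x, -y, -z); pixel columns grow to the right and rows downward; lengths in mm; the calibration is good to about 2 mm. A picture is of the moment at which its call begins.
- env.close_job(): hands the job in; it is judged then, once.
The state is a dict: "clock": time; "joint_pos": joint angles; "qvel": joint speeds; "joint_efforts": joint torques, N m; "position": TCP position; "orientation": TCP orientation; "wrist_force": force on the tool from outside, world axes, zero at the start; "wrist_torque": the same for the moment, N m; "opening": finger opening in mm; "grip_force": force on a finger pad.
Only numpy, scipy, OpenCV 4.12 (cv2) and the standard library are available. Lean on these libraries where they do the work, as an engineer would, in place of code of your own. Each camera call takes 0.05 s, during which the arm holds its last target. There are 200 camera calls.

## Working session

There is one attempt and no reset: what is moved stays moved. The work goes in short steps, Python scripts to look and compute and a shell command to move; the robot and the scene stay as the last step left them, time stands still between calls to the robot, and variables do not carry over. Pictures are saved under pics/ and viewed, at most 10 in all, crops included, and the job is handed in when it is done.

```bash
mkdir -p pics
cat > h.py <<'E'
import numpy as np, cv2
from workcell import env
from scipy.spatial.transform import Rotation as R
def cap(n):
    c=env.capture(n); p=c["pixels"]; f=p.shape[0]/2/np.tan(np.radians(c["vertical_fov"])/2); c["f"]=f; return c
def save(c,name,crop=None,scale=1):
    p=c["pixels"][:,:,::-1]
    if crop: p=p[crop[1]:crop[3],crop[0]:crop[2]]
    cv2.imwrite("pics/"+name,cv2.resize(p,None,fx=scale,fy=scale))
def ray(c,u,v):
    P=np.array(c["pose"]); d=np.array([(u-c["cx"])/c["f"],-(v-c["cy"])/c["f"],-1.0])
    return P[:3,3],P[:3,:3]@d
def onplane(c,u,v,z):
    o,d=ray(c,u,v); return o+d*(z-o[2])/d[2]
def cloud(c):
    v,u=np.mgrid[0:420,0:560]; z=c["range_z"]
    q=np.stack([(u-c["cx"])/c["f"]*z,-(v-c["cy"])/c["f"]*z,-z],-1); P=np.array(c["pose"])
    return q@P[:3,:3].T+P[:3,3]
def st():
    s=env.observe(); q=s["orientation"]; M=R.from_quat([q[1],q[2],q[3],q[0]]).as_matrix()
    return s,np.array(s["position"]),M
def togo(target):
    s,p,M=st(); return M.T@(np.array(target)-p)/25
E
python3 - <<'E'
from h import *
s,p,M=st(); print(s["clock"],p,M.round(3),s["opening"])
for n in ["scene","side"]:
    c=cap(n); save(c,n+"0.png",scale=1.42); print(n,c["f"],c["cx"],c["cy"],np.array(c["pose"]).round(2).tolist(),[k for k in c])
E
```

```text
0.0 [267.06614637 564.65791166 243.74454445] [[-0.904  0.428 -0.001]
 [ 0.428  0.904 -0.001]
 [-0.    -0.001 -1.   ]] 87.08773814392723
scene 487.5986282386801 282.2056685951871 213.75651042460464 [[0.8, 0.46, -0.39, -70.55], [-0.61, 0.59, -0.53, -866.23], [-0.02, 0.66, 0.75, 1362.7], [0.0, 0.0, 0.0, 1.0]] ['pixels', 'range_z', 'vertical_fov', 'cx', 'cy', 'pose', 'f']
side 412.27999697761146 279.20952051959364 210.22086907013093 [[0.95, 0.13, -0.27, 235.6], [-0.31, 0.48, -0.82, -1054.0], [0.02, 0.87, 0.5, 745.38], [0.0, 0.0, 0.0, 1.0]] ['pixels', 'range_z', 'vertical_fov', 'cx', 'cy', 'pose', 'f']
```

View pics/scene0.png

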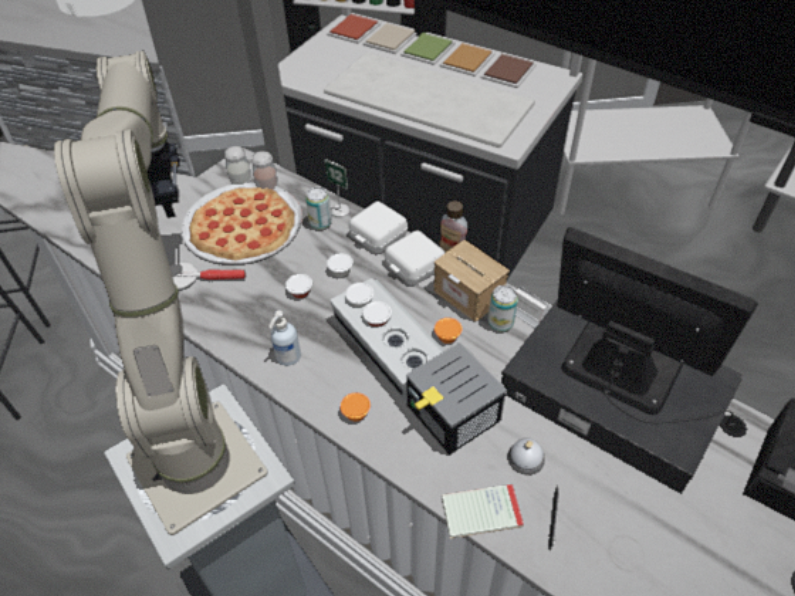

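View pics/side0.png

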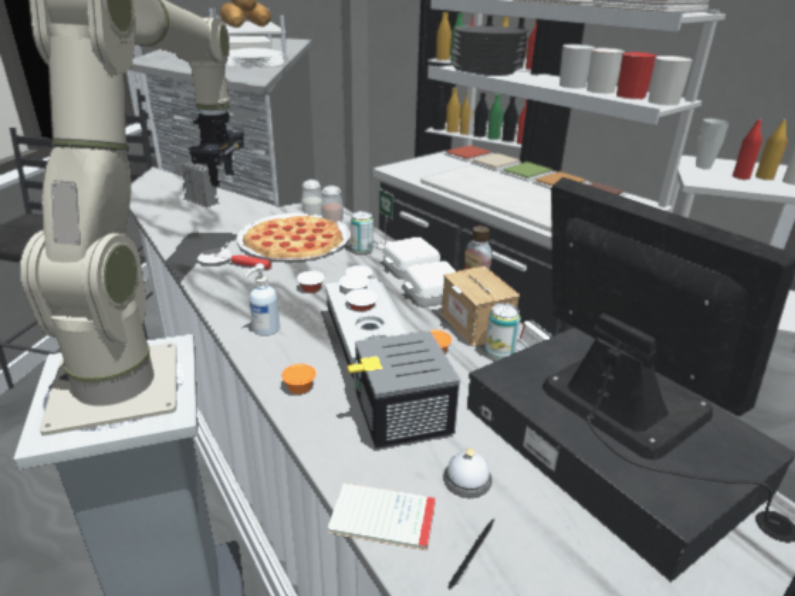

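The scene picture (scaled 1.42) shows wells 1–2 filled (lids at ~(360,294) and (376,313)) and wells 3–4 open (~(396,338) and (415,360)). The spare cups are at ~(340,265) and (298,287), the tongue at ~(428,399), the bell at (527,455) and the can at (503,309). The soap dispenser stands in front of the chiller at (285,340). The side view agrees.

Run:
```python
from h import *
for n in ["scene","side"]:
    c=cap(n); W=cloud(c); Z=W[:,:,2]; im=c["pixels"].astype(int)
    np.set_printoptions(precision=1,suppress=True)
    if n=="scene":
        for nm,u,v,z in [("c1",360,294,107),("c2",376,313,107),("w3",396,339,73),("w4",415,361,73),("s_w",340,264,34),("s_r",298,286,34),("soap",285,340,0),("or1",355,405,34),("or2",447,329,34),("bell",527,455,30),("can",503,309,50)]:
            u,v=u/1.42,v/1.42; print(nm,onplane(c,u,v,z),W[int(v),int(u)])
    # lids by height
    ok=(W[:,:,0]>300)&(W[:,:,0]<1000)&(abs(W[:,:,1])<600)&(c["range_z"]>0)
    for lo,hi in [(27,40),(98,112)]:
        m=(ok&(Z>lo)&(Z<hi)&(im.min(2)>140)).astype(np.uint8); k,l,s,ce=cv2.connectedComponentsWithStats(m)
        for i in range(1,k):
            if s[i,4]>60:
                q=W[l==i]; print(n,lo,s[i,4],np.median(q,0),"ext",np.ptp(np.percentile(q,[2,98],axis=0),axis=0),"pl",onplane(c,*ce[i],hi-5))
    y=((im[:,:,0]>180)&(im[:,:,1]>150)&(im[:,:,2]<90)&ok).astype(np.uint8); k,l,s,ce=cv2.connectedComponentsWithStats(y)
    for i in range(1,k):
        if s[i,4]>30: print(n,"yel",s[i,4],ce[i]*1.42,np.median(W[l==i],0),onplane(c,*ce[i],130))
    # flap top
    m=ok&(Z>119)&(Z<136)&(abs(im.max(2)-im.min(2))<25)&(W[:,:,1]<0)
    q=W[m].astype(np.float32); k=None
    m8=m.astype(np.uint8); k,l,s,ce=cv2.connectedComponentsWithStats(m8); i=1+s[1:,4].argmax(); q=W[l==i][:,:2].astype(np.float32)
    print(n,"flap",s[i,4],cv2.minAreaRect(q))
    # deck
    m8=(ok&(Z>79)&(Z<91)&(im.min(2)>110)).astype(np.uint8); k,l,s,ce=cv2.connectedComponentsWithStats(m8); i=1+s[1:,4].argmax(); q=W[l==i][:,:2].astype(np.float32)
    print(n,"deck",s[i,4],cv2.minAreaRect(q),np.median(Z[l==i]))
```

```text
c1 [519.1 103.3 107. ] [517.  103.2 108.7]
c2 [514.2  29.9 107. ] [514.2  34.8 104.7]
w3 [519.9 -40.4  73. ] [519.6 -35.8  72.5]
w4 [ 515.6 -118.8   73. ] [ 518.6 -113.6   66.2]
s_w [573.4 281.6  34. ] [576.9 290.4  29.7]
s_r [441.9 282.8  34. ] [440.9 287.5  32.9]
soap [332.1 175.2   0. ] [304.4 108.9  90.7]
or1 [ 350.4 -109.7   34. ] [ 352.6 -105.9   28.5]
or2 [655.7 -67.9  34. ] [657.8 -61.2  29.8]
bell [ 570.4 -437.    30. ] [ 560.8 -442.7   51.4]
can [ 797.8 -114.1   50. ] [ 770.1 -136.7   93.8]
scene 27 164 [580.2 290.7  31.8] ext [62.4 64.9 10.1] pl [577.9 288.2  35. ]
scene 27 189 [450.1 290.6  32.7] ext [61.6 62.4 10.3] pl [449.  289.7  35. ]
scene 27 108 [ 561.  -450.7   34.3] ext [57.8 42.4 12.2] pl [ 566.2 -446.7   35. ]
scene 98 82 [640.9 483.5 107.7] ext [51.1 62.9 12.4] pl [640.2 481.5 107. ]
scene 98 230 [521.2 108.9 104.9] ext [62.9 62.4 11.9] pl [520.5 108.6 107. ]
scene 98 95 [ 795.  -112.6  109.4] ext [47.8 52.6  7.2] pl [ 797.6 -113.2  107. ]
scene 98 247 [519.2  34.7 105. ] ext [62.7 61.6 11.1] pl [518.7  33.1 107. ]
scene 98 72 [318.1 114.  104.3] ext [36.5 27.
[... 744 characters left out ...]
e 98 512 [785.9   3.2 110.8] ext [110.9 145.4   3.6] pl [789.9  10.  107. ]
side 98 378 [518.1  64.7 104.9] ext [ 61.1 134.4   7.1] pl [517.5  65.3 107. ]
side 98 72 [317.6 114.3 102.9] ext [33.9 30.7 12.8] pl [316.8 108.2 107. ]
side 98 140 [ 792.5 -117.7  109.8] ext [49.1 55.  10. ] pl [ 794.5 -114.4  107. ]
side yel 73 [441.9 337.8] [672.9 -64.8  31.5] [ 613.1 -200.9  130. ]
side yel 230 [298.2 374.5] [ 348.8 -108.3   31.9] [ 333.5 -238.7  130. ]
side flap 2278 ((526.0634765625, -248.2471923828125), (165.3946533203125, 156.56277465820312), 88.43839263916016)
side deck 1162 ((517.2362060546875, 0.295013427734375), (314.3544616699219, 125.97882843017578), 88.15961456298828) 83.7673175910291
```

```bash
python3 -m crank '[[0,0,0,0.95,1],[0,0,0,0.95,1],[0,0,0,0.95,1],[0,0,0,0.95,1],[0,0,0,0.95,1],[0,0,0,0.95,1],[0,0,0,0.9,1],[-1,0.6,0,0,1],[-1,0.6,0,0,1],[-1,0.6,0,0,1],[-1,0.6,0,0,1],[-1,0.6,0.2,0,1],[-1,0.6,0.2,0,1],[-1,0.6,0.4,0,1],[-1,0.6,0.4,0,1],[-1,0.6,0.4,0,1],[-1,0.6,0.4,0,1],[-1,0.6,0,0,1],[0,0.6,0,0,1],[0,0,0,0,1]]'
python3 - <<'E'
from h import *
s,p,M=st(); print(p,M.round(3)); c=cap("wrist"); save(c,"w1.png"); print(c["f"],np.array(c["pose"]).round(2).tolist())
E
```

```text
clock: 2.7
position: [441.5, 286.4, 194.6]
orientation: [0.0, 0.715, 0.699, 0.0]
wrist_force: [-0.4, -0.4, 0.3]
opening: 86.9
grip_force: 0.0
[441.45412475 286.4418639  194.55123857] [[ 0.023  1.     0.   ]
 [ 1.    -0.023  0.   ]
 [ 0.     0.    -1.   ]]
340.23714788917783 [[1.0, 0.02, 0.01, 443.52], [-0.02, 0.96, 0.29, 366.23], [0.0, -0.29, 0.96, 334.93], [0.0, 0.0, 0.0, 1.0]]
```

View pics/w1.png

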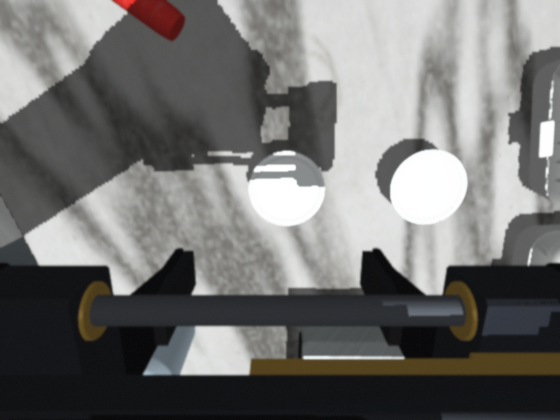

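The wrist view shows the two spare lids, red at about (286,188) and white at (428,187), with the fingers below them.

Run:
```python
from h import *
np.set_printoptions(precision=2,suppress=True)
c=cap("wrist"); W=cloud(c)
m=((W[:,:,2]>25)&(W[:,:,2]<45)&(c["range_z"]>0)&(np.abs(W[:,:,1]-285)<80)).astype(np.uint8)
m[250:]=0; k,l,s,ce=cv2.connectedComponentsWithStats(m)
for i in range(1,k):
    if s[i,4]>800:
        co=cv2.findContours((l==i).astype(np.uint8),0,1)[0][0]; (u,v),r=cv2.minEnclosingCircle(co)
        q=W[l==i]; t=onplane(c,u,v,34); print(s[i],u,v,r,t,np.median(q,0), "go",togo([t[0],t[1],38]))
```

```text
[ 539  104   21  103 1749] 552.5 155.0 51.41264724731445 [683.83 321.38  34.  ] [680.78 324.42  36.82] go [1.59 9.71 6.25]
[ 391  151   77   74 4396] 428.5 186.5 39.9062385559082 [577.78 295.34  34.  ] [578.59 294.32  33.62] go [0.45 5.49 6.25]
[ 250  152   76   74 4370] 287.2673645019531 188.81895446777344 37.776554107666016 [450.07 295.98  34.  ] [450.11 295.79  33.59] go [0.37 0.38 6.26]
```

```bash
python3 -m crank '[[0.36,0.36,0.5,0,1],[0,0,1,0,1],[0,0,1,0,1],[0,0,1,0,1],[0,0,1,0,1],[0,0,1,0,1],[0,0,0.75,0,1],[0,0,0,0,1],[0,0,0,0,0],[0,0,0,0,0],[0,0,0,0,0],[0,0,0,0,0],[0,0,0,0,0],[0,0,0,0,0]]'
```

```text
clock: 4.55
position: [450.3, 295.0, 38.8]
orientation: [-0.0, 0.715, 0.699, 0.0]
wrist_force: [-1.6, 0.1, 5.2]
opening: 60.3
grip_force: 30.0
```

```bash
python3 -m crank '[[0,0,-1,0,0],[0,0,-1,0,0],[0,0,-1,0,0],[0,0,-1,0,0],[-0.6,0,-1,0,0],[-1,0.2,-1,0,0],[-1,0.2,-1,0,0],[-1,0.2,0,0,0],[-1,0.2,0,0,0],[-1,0.2,0,0,0],[-1,0.2,0,0,0],[-1,0.2,0,0,0],[-1,0.2,0,0,0],[-1,0.2,0,0,0],[-1,0.2,0,0,0],[-1,0.2,0,0,0],[-1,0.2,0,0,0],[-1,0.2,0,0,0],[-1,0,0,0,0],[-1,0,0,0,0]]' && python3 -m crank '[[-1,0,0,0,0],[-1,0,0,0,0],[-0.6,0,0,0,0],[0,0,0,0,0],[0,0,0,0,0]]'
python3 - <<'E'
from h import *
s,p,M=st(); print(p,M.round(3)); c=cap("wrist"); save(c,"w2.png")
E
```

```text
clock: 7.05
position: [505.9, -97.5, 213.1]
orientation: [-0.0, 0.715, 0.699, -0.0]
wrist_force: [0.1, 0.9, -0.6]
opening: 60.8
grip_force: 30.0
clock: 7.68
position: [504.8, -160.5, 213.1]
orientation: [-0.0, 0.715, 0.699, 0.0]
wrist_force: [1.3, 1.4, -1.2]
opening: 60.5
grip_force: 30.0
[ 504.79493387 -160.53504203  213.12391835] [[ 0.022  1.    -0.   ]
 [ 1.    -0.022  0.   ]
 [ 0.    -0.    -1.   ]]
```

View pics/w2.png

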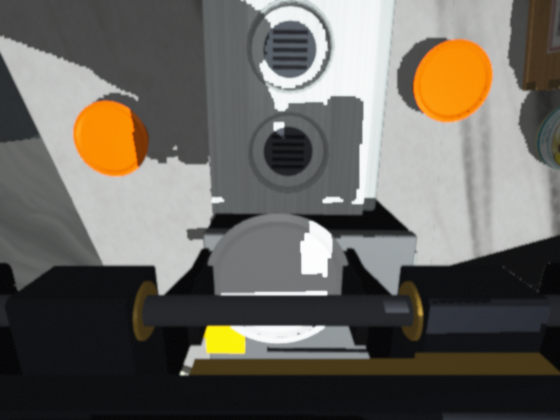

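Wells 4 and 3 show at about (288,152) and (289,45). The held cup's lid is at about (283,280), and the yellow tongue is partly visible at (226,340).

Run:
```python
from h import *
np.set_printoptions(precision=2,suppress=True)
c=cap("wrist"); g=cv2.cvtColor(c["pixels"],cv2.COLOR_RGB2GRAY); W=cloud(c); s,p,M=st()
for nm,(x0,y0,x1,y1),rr,z in [("w4",(235,95,345,210),(33,44),85),("w3",(235,0,345,105),(33,44),85),("cup",(195,200,370,350),(60,80),p[2]-4)]:
    h=cv2.HoughCircles(g[y0:y1,x0:x1],cv2.HOUGH_GRADIENT_ALT,1,5,param1=60,param2=0.3,minRadius=rr[0],maxRadius=rr[1])
    if h is None: print(nm,None); continue
    for u,v,r in h[0][:3]: print(nm,u+x0,v+y0,r,onplane(c,u+x0,v+y0,z))
# dark well floors by depth
Z=W[:,:,2]
for nm,(x0,y0,x1,y1) in [("w4",(235,95,345,210)),("w3",(235,0,345,105))]:
    m=(Z[y0:y1,x0:x1]<79)&(Z[y0:y1,x0:x1]>66); v,u=np.nonzero(m); q=W[y0:y1,x0:x1][m]; print(nm,m.sum(),q.mean(0),np.percentile(q,[1,99],axis=0)[:,:2].mean(0))
deck=(abs(Z-85)<3)&(np.arange(420)[:,None]<215); q=W[deck]; print("deck",cv2.minAreaRect(q[:,:2].astype(np.float32)),np.median(q[:,2]))
lid=(abs(Z-(p[2]-4))<7)&(np.arange(420)[:,None]>205)&(np.arange(420)[:,None]<290); q=W[lid]; print("lid",np.median(q[:,2]),q.min(0),q.max(0))
co=cv2.findContours(lid.astype(np.uint8),0,1)[0]; co=max(co,key=len);
```

```text
w4 288.0 151.0 38.052357 [ 514.34 -113.32   85.  ]
w4 278.0 135.0 37.977333 [ 506.76 -100.9    85.  ]
w3 291.0 40.0 38.217667 [517.42 -34.58  85.  ]
w3 284.0 66.0 38.493496 [512.15 -51.68  85.  ]
w3 295.0 26.0 38.599174 [520.34 -25.65  85.  ]
cup 303.0 284.0 67.34712 [ 517.21 -160.95  209.2 ]
cup 277.0 285.0 63.87022 [ 504.87 -161.22  209.2 ]
w4 4084 [ 514.48 -115.49   73.75] [ 514.32 -115.97]
w3 5248 [517.04 -37.89  73.74] [516.95 -38.56]
deck ((520.8272094726562, -87.41675567626953), (157.0111541748047, 136.53883361816406), 88.70372772216797) 85.32158412427873
lid 207.7003710422005 [ 465.87 -165.23  202.29] [ 545.   -125.87  216.18]
```

```bash
python3 -m crank '[[0.93,0.17,0,0,0],[0.94,0.17,0,0,0],[0,0,1,0,0],[0,0,1,0,0],[0,0,1,0,0],[0,0,0.5,0,0],[0,0,0.3,0,0],[0,0,0.2,0,0],[0,0,0,0,0],[0,0,0,0,0]]'
```

```text
clock: 9.02
position: [514.5, -115.1, 113.8]
orientation: [0.0, 0.715, 0.699, 0.0]
wrist_force: [-0.9, -0.4, 0.1]
opening: 60.5
grip_force: 30.0
```

```bash
python3 -m crank '[[0,0,0.06,0,0],[0,0,0,0,0.8],[0,0,0,0,1],[0,0,0,0,1],[0,0,0,0,1],[0,0,-1,0,1],[0,0,-1,0,1],[0,0,-1,0,1],[-1,0,-1,0,1],[-1,0,0,0,1],[-0.5,0,0,0,1],[0,0,0,0,1]]'
python3 - <<'E'
from h import *
s,p,M=st(); c=cap("wrist"); save(c,"w3.png"); W=cloud(c); Z=W[:,:,2]
print(p)
m=(Z>98)&(Z<114)&(c["range_z"]>0); m[235:]=0; m[:,:230]=0; m[:,350:]=0; m=m.astype(np.uint8)
k,l,t,ce=cv2.connectedComponentsWithStats(m)
for i in range(1,k):
    if t[i,4]>500: 
        co=cv2.findContours((l==i).astype(np.uint8),0,1)[0][0]; (u,v),r=cv2.minEnclosingCircle(co); print(t[i],np.median(W[l==i],0),onplane(c,u,v,107),r)
E
```

```text
clock: 10.52
position: [512.4, -178.0, 211.4]
orientation: [-0.0, 0.716, 0.698, -0.0]
wrist_force: [0.6, 0.6, 0.0]
opening: 87.1
grip_force: 0.0
[ 512.44675801 -177.98527036  211.37756592]
[ 230   81   98  100 7648] [ 514.67236661 -113.75348596  106.52533586] [ 514.54303004 -113.69744241  107.        ] 49.927589416503906
[230 198 120   8 672] [ 521.56923983 -165.72325599  106.18400536] [ 521.90423896 -165.83803927  107.        ] 59.575679779052734
```

View pics/w3.png

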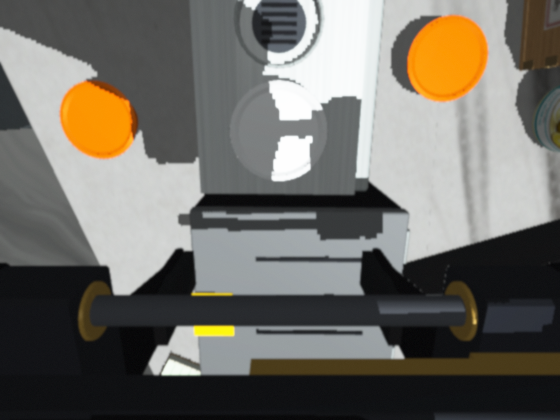

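Cup seated in well 4, with the lid at about (278,130) and at 107 mm height. Next, the second spare.

```bash
python3 -m crank '[[1,0.1,0,0,1],[1,0.1,0,0,1],[1,0.1,0,0,1],[1,0.1,0,0,1],[1,0.1,0,0,1],[1,0.1,0,0,1],[1,0.1,0,0,1],[1,0.1,0,0,1],[1,0.1,0,0,1],[1,0.1,0,0,1],[1,0.1,0,0,1],[1,0.15,0,0,1],[1,0.15,0,0,1],[1,0.15,0,0,1],[1,0.15,0,0,1],[1,0.15,0.3,0,1],[1,0.15,0.3,0,1],[1,0.15,0.3,0,1],[1,0,0.3,0,1],[0,0,0,0,1]]'
python3 - <<'E'
from h import *
np.set_printoptions(precision=2,suppress=True)
print(st()[2].round(3))
c=cap("wrist"); W=cloud(c)
m=((W[:,:,2]>25)&(W[:,:,2]<45)&(c["range_z"]>0)&(np.abs(W[:,:,0]-578)<50)).astype(np.uint8)
m[250:]=0; k,l,s,ce=cv2.connectedComponentsWithStats(m)
for i in range(1,k):
    if s[i,4]>800:
        co=cv2.findContours((l==i).astype(np.uint8),0,1)[0][0]; (u,v),r=cv2.minEnclosingCircle(co)
        t=onplane(c,u,v,34); print(s[i],u,v,r,t,np.median(W[l==i],0),"go",togo([t[0],t[1]-0.5,38]))
E
```

```text
clock: 13.08
position: [576.3, 299.1, 180.3]
orientation: [-0.001, 0.714, 0.7, -0.001]
wrist_force: [-1.6, -1.1, -0.2]
opening: 86.6
grip_force: 0.0
[[ 0.02  1.   -0.  ]
 [ 1.   -0.02 -0.  ]
 [-0.   -0.   -1.  ]]
[ 242  171   78   75 4570] 280.28570556640625 208.0 38.92048645019531 [578.69 294.36  34.  ] [578.72 294.33  33.57] go [-0.13  0.08  5.72]
```

```bash
python3 -m crank '[[-0.13,0.06,0.7,0,1],[0,0,1,0,1],[0,0,1,0,1],[0,0,1,0,1],[0,0,1,0,1],[0,0,1,0,1],[0,0,0,0,1],[0,0,0,0,1],[0,0,0,0,0],[0,0,0,0,0],[0,0,0,0,0],[0,0,0,0,0],[0,0,0,0,0],[0,0,0,0,0]]'
```

```text
clock: 14.88
position: [579.0, 293.0, 39.6]
orientation: [-0.0, 0.715, 0.699, 0.0]
wrist_force: [-0.7, 0.3, 5.0]
opening: 60.6
grip_force: 30.0
```

```bash
python3 -m crank '[[0,0,-1,0,0],[0,0,-1,0,0],[0,0,-1,0,0],[0,0,-1,0,0],[-0.36,-0.1,-1,0,0],[-1,-0.2,-1,0,0],[-1,-0.2,-0.5,0,0],[-1,-0.2,0,0,0],[-1,-0.2,0,0,0],[-1,-0.2,0,0,0],[-1,-0.2,0,0,0],[-1,-0.2,0,0,0],[-1,-0.2,0,0,0],[-1,-0.1,0,0,0],[-1,-0.2,0,0,0],[-1,-0.1,0,0,0],[-1,-0.1,0,0,0],[-1,-0.1,0,0,0],[0,0,0,0,0],[0,0,0,0,0]]'
python3 - <<'E'
from h import *
print(togo([516.6,-39.5,113]))
E
```

```text
clock: 17.38
position: [513.6, -39.5, 201.8]
orientation: [-0.0, 0.715, 0.699, 0.0]
wrist_force: [0.5, -0.2, -0.6]
opening: 60.7
grip_force: 30.0
[1.74408701e-03 1.19535316e-01 3.55132398e+00]
```

```bash
python3 -m crank '[[0,0.12,1,0,0],[0,0,1,0,0],[0,0,0.8,0,0],[0,0,0.4,0,0],[0,0,0.35,0,0],[0,0,0,0,0],[0,0,0,0,0],[0,0,0,0,0.8],[0,0,0,0,1],[0,0,0,0,1],[0,0,0,0,1],[0,0,-1,0,1],[0,0,-1,0,1],[0,0,-1,0,1],[-1,0,-1,0,1],[-1,0,0,0,1],[-1,0,0,0,1],[-1,0,0,0,1],[-0.6,0,0,0,1],[0,0,0,0,1]]'
python3 - <<'E'
from h import *
s,p,M=st(); c=cap("wrist"); W=cloud(c); Z=W[:,:,2]
print(p)
m=(Z>98)&(Z<114)&(c["range_z"]>0); m[215:]=0; m[:,210:0]=0; m=m.astype(np.uint8)
k,l,t,ce=cv2.connectedComponentsWithStats(m)
for i in range(1,k):
    if t[i,4]>500: 
        co=cv2.findContours((l==i).astype(np.uint8),0,1)[0][0]; (u,v),r=cv2.minEnclosingCircle(co); print(t[i],np.median(W[l==i],0),onplane(c,u,v,107),r)
for n in ["scene","side"]:
    c=cap(n); W=cloud(c); Z=W[:,:,2]; m=((Z>98)&(Z<112)&(c["pixels"].min(2)>90)&(abs(W[:,:,0]-517)<60)&(W[:,:,1]<160)&(W[:,:,1]>-158)).astype(np.uint8); k,l,t,ce=cv2.connectedComponentsWithStats(m)
    for i in range(1,k):
        if t[i,4]>30: print(n,t[i,4],np.median(W[l==i],0),onplane(c,*ce[i],107))
E
```

```text
clock: 19.88
position: [513.9, -155.6, 213.0]
orientation: [-0.0, 0.716, 0.698, -0.0]
wrist_force: [0.3, -1.0, -0.1]
opening: 87.2
grip_force: 0.0
[ 513.85006317 -155.60421624  212.98213068]
[ 226    0  104  105 8898] [516.74746401 -38.80388328 106.51046439] [516.78611458 -38.42976238 107.        ] 55.927978515625
[ 230  116   95   94 6965] [ 514.69899344 -113.86636173  106.54881611] [ 514.70035453 -113.77002924  107.        ] 47.20265197753906
scene 225 [521.8705299  110.02858151 105.39336549] [520.74515716 109.09724036 107.        ]
scene 196 [516.77539298  39.38723032 105.1951322 ] [517.65897683  37.99105383 107.        ]
scene 43 [491.85423164 -41.84095634 105.08871457] [490.74283  -42.272809 107.      ]
scene 224 [ 516.20684559 -123.63459275  105.61059531] [ 514.55879745 -124.28606505  107.        ]
side 67 [497.7840913   44.38200369 104.74066806] [496.25525973  43.56865612 107.        ]
side 501 [519.60210723 -57.04018255 105.02686579] [516.34762509 -60.22155203 107.        ]
```

```bash
python3 -m crank '[[-0.84,-0.94,0,0,1],[-0.84,-0.94,0,0,1],[-0.84,-0.93,0,0,1],[-0.84,-0.93,0,0,1],[0,0,0,-1,1],[0,0,0,-1,1],[0,0,0,-1,0.6],[0,0,0,-1,0.6],[0,0,0,-1,0.6],[0,0,0,-1,0.6],[0,0,0,-1,0.6],[0,0,0,-1,0.6],[0,0,0,-1,0.6],[0,0,0,0,0.6],[0,0,0,0,0.6]]'
python3 - <<'E'
from h import *
np.set_printoptions(precision=3,suppress=True)
s,p,M=st(); print(p,M,np.array(s["joint_pos"])); c=cap("wrist"); save(c,"w4.png"); W=cloud(c)
im=c["pixels"].astype(int); m=((im[:,:,0]>150)&(im[:,:,1]>130)&(im[:,:,2]<80)).astype(np.uint8)
k,l,t,ce=cv2.connectedComponentsWithStats(m)
for i in range(1,k):
    if t[i,4]>100: print(t[i],ce[i],np.median(W[l==i],0),onplane(c,*ce[i],132), np.percentile(W[l==i],[3,97],axis=0))
Z=W[:,:,2]; f=(abs(Z-127)<7)&(m==0)&(c["range_z"]>0); k,l,t,ce=cv2.connectedComponentsWithStats(f.astype(np.uint8)); i=1+t[1:,4].argmax(); print(t[i],cv2.minAreaRect(W[l==i][:,:2].astype(np.float32)))
E
```

```text
clock: 21.9
position: [418.8, -236.2, 213.0]
orientation: [0.0, 0.013, 1.0, 0.0]
wrist_force: [-0.3, 0.1, -0.9]
opening: 52.9
grip_force: 0.0
[ 418.809 -236.223  213.02 ] [[-1.     0.026  0.   ]
 [ 0.026  1.     0.   ]
 [-0.     0.    -1.   ]] [-0.334  0.008  0.768  1.907 -0.006  1.23   1.981]
[ 244  251   52   45 1649] [269.554 276.861] [ 455.463 -242.999  133.436] [ 455.813 -243.189  132.   ] [[ 437.285 -259.41   131.11 ]
 [ 468.442 -226.472  134.746]]
[ 197  327  162   32 4407] ((512.22314453125, -238.9493408203125), (125.58441162109375, 30.731298446655273), 88.48342895507812)
```

View pics/w4.png

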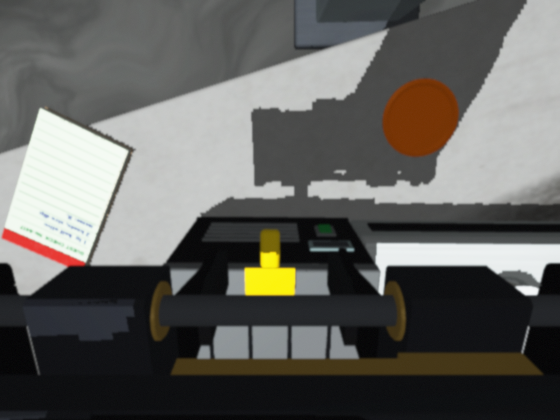

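The picture shows the dark yellow tongue tip at (270,230)–(270,265), with the broad yellow base plate on the flap behind it.

Run:
```python
from h import *
np.set_printoptions(precision=2,suppress=True)
c=cap("wrist"); W=cloud(c)
im=c["pixels"].astype(int); m=(im[:,:,0]-im[:,:,2]>50)&(im[:,:,1]-im[:,:,2]>40); m[300:]=0;m[:,:230]=0;m[:,310:]=0
for v in range(222,272,4):
    u=np.nonzero(m[v])[0]
    if len(u): print(v,u.min(),u.max(),onplane(c,u.mean(),v,132),np.median(W[v,u],0))
```

```text
230 263 277 [ 419.77 -241.84  132.  ] [ 421.18 -241.95  128.09]
234 261 279 [ 422.72 -241.93  132.  ] [ 422.77 -241.94  131.68]
238 261 279 [ 425.7  -242.03  132.  ] [ 425.61 -242.01  132.24]
242 260 279 [ 428.68 -242.47  132.  ] [ 428.68 -242.48  132.05]
246 260 279 [ 431.7  -242.57  132.  ] [ 431.67 -242.54  132.24]
250 260 279 [ 434.74 -242.67  132.  ] [ 434.52 -242.67  132.42]
254 259 280 [ 437.8  -242.76  132.  ] [ 437.73 -242.71  132.17]
258 259 280 [ 440.89 -242.86  132.  ] [ 441.06 -242.85  131.85]
262 260 280 [ 444.01 -242.6   132.  ] [ 443.93 -242.58  132.14]
266 260 280 [ 447.14 -242.7   132.  ] [ 447.22 -242.7   131.97]
270 244 295 [ 450.29 -243.16  132.  ] [ 449.61 -243.13  133.59]
```

```bash
python3 -m crank '[[-0.45,-0.23,0,0,0.6],[0,0,1,0,0.6],[0,0,1,0,0.6],[0,0,0.6,0,0.6],[0,0,0.38,0,0.6],[0,0,0,0,0.6],[0,0,0,0,0],[0,0,0,0,0],[0,0,0,0,0],[0,0,0,0,0],[0,0,0,0,0],[0,0,0,0,0]]'
python3 - <<'E'
import numpy as np
a=np.linspace(0,1.65,20)+np.arctan(9.5/168); x=-168.3*np.cos(a); z=168.3*np.sin(a)
for i in range(19): print("[%.2f,0,%.2f]"%(-(x[i+1]-x[i])/25,-(z[i+1]-z[i])/25),end=" ")
E
```

```text
clock: 23.5
position: [429.8, -242.2, 138.5]
orientation: [-0.0, 0.011, 1.0, 0.0]
wrist_force: [-1.3, 4.8, 2.7]
opening: 13.7
grip_force: 30.0
[-0.06,0,-0.58] [-0.11,0,-0.57] [-0.16,0,-0.56] [-0.21,0,-0.55] [-0.25,0,-0.53] [-0.30,0,-0.50] [-0.34,0,-0.48] [-0.38,0,-0.44] [-0.42,0,-0.41] [-0.45,0,-0.37] [-0.48,0,-0.33] [-0.51,0,-0.29] [-0.53,0,-0.24] [-0.55,0,-0.20] [-0.57,0,-0.15] [-0.58,0,-0.10] [-0.58,0,-0.05] [-0.58,0,0.00] [-0.58,0,0.05]
```

Gripped on the tongue (14 mm). First half of the arc.

```bash
python3 -m crank '[[-0.06,0,-0.58,0,0],[-0.11,0,-0.57,0,0],[-0.16,0,-0.56,0,0],[-0.21,0,-0.55,0,0],[-0.25,0,-0.53,0,0],[-0.30,0,-0.50,0,0],[-0.34,0,-0.48,0,0],[-0.38,0,-0.44,0,0],[-0.42,0,-0.41,0,0],[0,0,0,0,0],[0,0,0,0,0]]'
```

```text
clock: 24.88
position: [485.6, -244.0, 254.4]
orientation: [-0.0, 0.011, 1.0, 0.0]
wrist_force: [-1.3, 5.1, 2.1]
opening: 13.3
grip_force: 30.0
```

```bash
python3 -m crank '[[-0.45,0,-0.37,0,0],[-0.48,0,-0.33,0,0],[-0.51,0,-0.29,0,0],[-0.53,0,-0.24,0,0],[-0.55,0,-0.20,0,0],[-0.57,0,-0.15,0,0],[-0.58,0,-0.10,0,0],[-0.58,0,-0.05,0,0],[-0.58,0,0,0,0],[-0.58,0,0.05,0,0],[0,0,0,0,0],[0,0,0,0,0]]'
python3 - <<'E'
from h import *
c=cap("side"); save(c,"s5.png",crop=(180,140,420,350),scale=2)
E
```

```text
clock: 26.38
position: [621.1, -248.3, 297.1]
orientation: [0.001, 0.012, 1.0, -0.001]
wrist_force: [0.7, -0.9, 5.5]
opening: 13.7
grip_force: 30.0
```

View pics/s5.png

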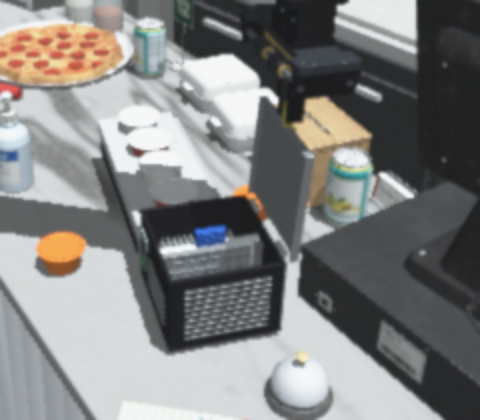

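The side view shows the flap standing past vertical in the gripper. The blue filter tab is in the open housing at crop pixel (210,235).

```bash
python3 -m crank '[[0,0,0,0,0.5],[0,0,0,0,0.5],[0,0,0,0,0.5],[0,0,-1,0,0.5],[0,0,-1,0,0.5],[1,0,0,0,0.5],[1,0,0,0,0.5],[1,0,0,0,0.5],[1,0,0,0,0.5],[0,0,1,0,0.5],[0,0,1,0,0.5],[0,0,1,0,0.5],[0,0,1,0,0.5],[0,0,1,0,0.5],[0,0,0,0,0.5],[0,0,0,0,0.5]]'
python3 - <<'E'
from h import *
np.set_printoptions(precision=2,suppress=True)
s,p,M=st(); print(p); c=cap("wrist"); save(c,"w6.png"); W=cloud(c)
im=c["pixels"].astype(int); m=((im[:,:,2]-im[:,:,0]>50)&(im[:,:,2]>70)).astype(np.uint8)
k,l,t,ce=cv2.connectedComponentsWithStats(m)
for i in range(1,k):
    if t[i,4]>60: print(t[i],ce[i],np.median(W[l==i],0),onplane(c,*ce[i],126), np.percentile(W[l==i],[3,97],axis=0))
for n in ["side","scene"]:
    c=cap(n); W=cloud(c); q=W[(abs(W[:,:,0]-610)<70)&(abs(W[:,:,1]+247)<75)&(W[:,:,2]>140)&(W[:,:,2]<330)]
    print(n,len(q),np.median(q,0)); A=np.c_[q[:,2],np.ones(len(q))]; print(np.linalg.lstsq(A,q[:,0],rcond=None)[0])
E
```

```text
clock: 28.42
position: [521.0, -245.0, 222.0]
orientation: [0.0, 0.012, 1.0, -0.0]
wrist_force: [0.5, 0.5, 1.5]
opening: 43.5
grip_force: 0.0
[ 521.02 -245.05  222.02]
[269 200  16  51 623] [277.37 226.07] [ 524.77 -245.47  126.23] [ 524.66 -245.55  126.  ] [[ 506.23 -249.99  124.55]
 [ 543.01 -241.24  127.47]]
side 1500 [ 634.27 -251.31  207.06]
[  0.14 604.37]
scene 958 [ 639.28 -274.19  221.61]
[  0.02 631.34]
```

View pics/w6.png

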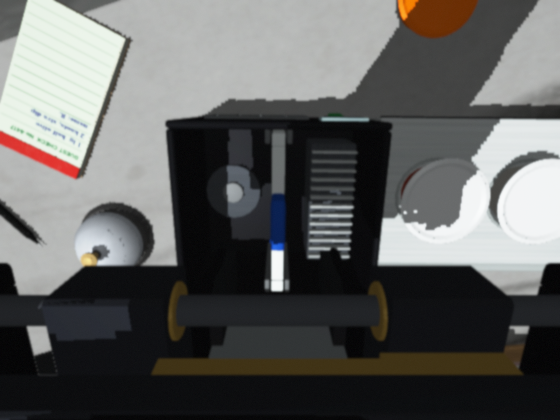

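The tab shows at (277,226), clear on both sides. Descending to grip it.

```bash
python3 -m crank '[[-0.15,-0.02,0.5,0,0.5],[0,0,1,0,0.5],[0,0,1,0,0.5],[0,0,1,0,0.5],[0,0,0.5,0,0.5],[0,0,0.2,0,0.5],[0,0,0,0,0.5],[0,0,0,0,0],[0,0,0,0,0],[0,0,0,0,0],[0,0,0,0,0],[0,0,0,0,0]]'
```

```text
clock: 30.08
position: [524.5, -245.3, 116.1]
orientation: [0.0, 0.011, 1.0, 0.0]
wrist_force: [-0.1, -0.1, 0.7]
opening: 10.0
grip_force: 30.0
```

```bash
python3 -m crank '[[0,0,-0.4,0,0],[0,0,-0.5,0,0],[0,0,-0.5,0,0],[0,0,-0.5,0,0],[0,0,-0.5,0,0],[0,0,-0.5,0,0],[0,0,-0.5,0,0],[0,0,-0.5,0,0],[0,0,-0.5,0,0],[0,0,-0.5,0,0],[0,0,-0.5,0,0],[0,0,-0.5,0,0],[0,0,-0.5,0,0],[0,0,-0.4,0,0],[0,0,0,0,0]]' && python3 -m crank '[[0.5,0,0,0,0],[0.5,0,0,0,0],[0.5,0,0,0,0],[0.5,0,0,0,0],[0,0,0,0.5,0],[0,0,0,0.75,0],[0,0,0,0.75,0],[0,0,0,0.75,0],[0,0,0,0.75,0],[0,0,0,0.75,0],[0,0,0,0.75,0],[0,0,0,0.75,0],[0,0,0,0.75,0],[0,0,0,0.75,0],[0,0,0,0.75,0],[0,0,0,0.5,0],[0,0,0,0.5,0],[0,0,0,0,0],[0,0,0,0,0]]'
python3 - <<'E'
from h import *
print(st()[2].round(3))
c=cap("side"); save(c,"s7.png",crop=(160,110,420,330),scale=2)
E
```

```text
clock: 31.95
position: [524.7, -245.5, 286.8]
orientation: [0.001, 0.011, 1.0, -0.0]
wrist_force: [-0.4, -0.7, -1.1]
opening: 9.3
grip_force: 30.0
clock: 34.33
position: [474.2, -244.1, 286.1]
orientation: [-0.0, 0.714, 0.7, 0.0]
wrist_force: [0.0, 0.4, -1.8]
opening: 9.8
grip_force: 30.0
[[ 0.021  1.     0.   ]
 [ 1.    -0.021  0.   ]
 [ 0.     0.    -1.   ]]
```

View pics/s7.png

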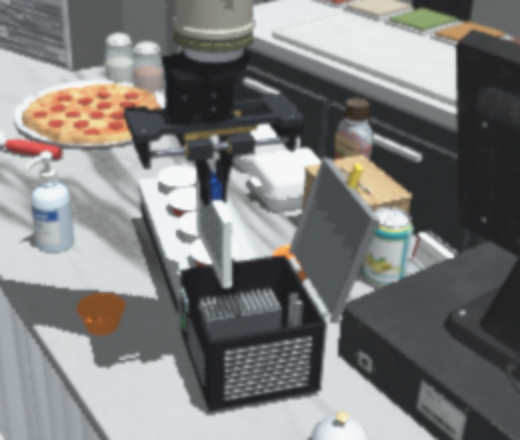

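The picture shows the filter at crop pixel (215,235), upright above the housing with its mesh towards the robot. The flap stands open and the cups are in place. I'll let it settle and hand in.

```bash
python3 -m crank '[[0,0,0,0,0],[0,0,0,0,0],[0,0,0,0,0],[0,0,0,0,0]]' && python3 -c "
from workcell import env
print(env.close_job())"
```

```text
clock: 34.88
position: [474.5, -244.2, 286.0]
orientation: [0.0, 0.715, 0.699, 0.0]
wrist_force: [0.8, -0.6, -1.3]
opening: 9.6
grip_force: 30.0
the job is handed in; nothing more can be done
None
```

I handed the job in at 34.9 s, and no verdict came back: both spare cups are seated in wells 3 and 4, the flap stays open by itself, and the gripper holds the filter upright and still about 230 mm up, mesh towards the robot.

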